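Divert the waiting vials to the empty bay

ROBOT

A 6-joint arm with a two-finger parallel gripper is mounted at the origin on a cart in front of the work surface, level with it; the furniture and walls round the work are solid. World frame = base frame: x ahead of the robot, y to its left, z up, the work surface at z = 0. Lengths are in m, angles in rad, forces in N, time in s.
With the tool pointing down it reaches from about 0.275 to 0.825 m from the base axis. Payload 5.2 kg.
Tool frame: the origin (TCP) lies at the very end of the fingers, on their centre line; the grasp point (between the pads) lies 19 mm behind it; z points along the fingers, y is the direction in which the jaws open and shut (so a half turn about z gives the same grasp; the last joint's range is limited). The gripper opens to 93 mm and grips with 3 to 60 N. Pads are 15 mm wide; open, the fingers measure 128 mm over their backs; the gripper's body (75 mm by 188 mm) begins 65 mm behind the grasp point.
Start: joints at [-1.41, 0.259, 1.535, -0, 1.348, -0.203], TCP at [0.196, -0.514, 0.219] pointing down, gripper open.
Joint ranges: [-3.14, 3.14], [-0.91, 2.08], [0.19, 2.58], [-1.22, 4.36], [0.22, 2.71], [-3.12, 3.12]. Speed limits (rad/s): [2.57, 2.57, 3.14, 3.14, 3.14, 3.14].

INTERFACE

Orientations are given as a rotation vector (axis times angle).
In Python, from bench import bot gives the robot as it stands. The module is installed in compiled form; this text tells all that it offers.
- The arm moves only by the tool arm_command, never from a script. Its argument "moves" is a list of rows, each an object of numbers: "x", "y", "z": the shift along the tool's x, y, z in m; "ax", "ay", "az": the turn, a rotation vector about the tool's x, y, z in degrees; "gripper": the opening, from 0 (shut) to 1 (fully open). A call has 1 to 20 rows; each row is the pose to reach, as a shift and turn from the pose measured when the call began, along the tool's axes at that moment; what a row does not reach only later rows make up. A row lasts 1/10 s, in which the tool goes at most 50 mm and 8.59 degrees, less where a joint would pass 70% of its speed; a pose out of reach is approached as far as the arm can. A call with a gripper value outside its range is refused whole. The fingers move at their own pace and stop on an object; "grip_force" is the grip in N (left out, the last holds). Time passes only in rows, so rows that repeat a pose let the fingers close. It gives the time, the measured TCP pose, the force and the opening at its end, in the units of the state.
- bot.get_obs(): the state, without advancing time (a new reading comes with each control period).
- bot.read_camera(name): name is "side" or "top"; returns a dict with "img" (420x560x3 uint8, red, green, blue), "K" (3x3 intrinsics, pixels), "k1" (the pictures are not rectified: a ray, as slopes to the right and down, at radius r is drawn at 1 + k1 r^2 times it, then the intrinsics apply), "xyz" and "rotation" of the camera in the world. Camera axes: x right, y up, looking along -z (the intrinsics and any distortion apply to the point x, -y, -z); pixel columns grow to the right and rows downward; lengths in m; the calibration is good to about 2 mm. A picture is of the moment at which its call begins. There is no depth.
- bot.close_job(): hands the job in, once; it reports no verdict.
The state is a dict: "time": time; "qpos": joint angles; "dq": joint speeds; "joint_torque": joint torques, N m; "tool_pos": TCP position; "tcp_rot": TCP orientation; "ft_force": force on the tool from outside, world axes, zero at the start; "wrist_torque": the same for the moment, N m; "finger_gap": opening from 0.0 (shut) to 1.0 (fully open).
Only numpy, scipy, OpenCV 4.12 (cv2) and the standard library are available. Lean on these libraries where they do the work, as an engineer would, in place of code of your own. Each camera call takes 0.05 s, during which the arm holds its last target. There are 200 camera calls.

TASK

The left collecting bay of the vial sorter is full. With closed fingertips press down the raised right end of the seesaw gate, until it rests on its stop and would feed the right-hand chute; only then press the release plunger right down and hold it until all three waiting vials have rolled into the right bay, then let it come back up. Grasp and lift nothing, do not touch the vials, let none run to the left, and leave the things standing round the sorter where they are.

Things in the scene. Friction and masses are not known exactly. Their poses are not given: they have to be found in the camera images.
- sorter: Bench vial sorter, fixed: grey base 110 x 536 mm with channels 52 to 53 mm wide inside. Origin: centre of its underside; x away from the robot (front is -x), y to its left, z up. Vials roll along y: down the feed ramp (upper end y +134, 165 mm high; lower lip y +14, 129 mm high) between two cheek plates (x -36 to 36, y -37 to 35, 162 mm high), onto the gate's middle, then out left or right.
- seesaw (a joint): Tilt of the seesaw gate: steel channel 236 mm long, pivot along the sorter's x at its middle, 105 mm high. -0.24 rad: left end down on its stop (feeds the left chute); +0.24: right end down on its stop (feeds the right chute). Starts left end down, on or near that stop. Friction keeps it wherever it is left; about 1 N on a pad moves it.
- right_pad (a point): Middle of the top of the ribbed black finger pad (30 mm along x, 26 mm along y) jutting from the front of the gate's right end, 102 mm right of the pivot, 50 mm in front of the channel's centre line. About 130 mm above the bench with the right end up, 83 mm with it fully down. Press from above with closed fingers; nothing overhangs it; the cheek plates are 65 mm to its left.
- left_pad (a point): The like pad at the gate's left end, 102 mm left of the pivot. Pressing it would tilt the gate to the left.
- release (a joint): Travel of the release plunger: 0 up, 0.016 m fully down. Its arm carries a stop fence that stands up through a slot in the feed ramp, 13 mm above its floor, and holds back the vials; beyond about 13 mm of travel they roll. A spring brings it back up: about 1 N to start it, 3.5 N fully down.
- release_pad (a point): Middle of the flat top of the plunger's round black pad, 32 mm in diameter, 168 mm above the bench when up, at x -98, y +50 mm in the sorter's frame, in front of the feed ramp. Press from above with closed fingers.
- right_bay (a point): Middle of the floor of the right collecting bay, empty at the start, 31 mm above the bench. The bay runs along the sorter's y from -182 to -258 mm (end wall), 53 mm wide.
- vial_a: Waiting sample vial, the first behind the stop fence: glass with screw cap, 21 mm in diameter, 50 mm long, about 20 g, lying across the feed ramp, cap towards the robot. Origin: centre of its flat bottom, on its axis; z points to the cap. Once released it rolls down by itself; all three are at rest within about 3 s.
- vial_b: Waiting sample vial, the second behind the stop fence: glass with screw cap, 21 mm in diameter, 50 mm long, about 20 g, lying across the feed ramp, cap towards the robot. Origin: centre of its flat bottom, on its axis; z points to the cap. Once released it rolls down by itself; all three are at rest within about 3 s.
- vial_c: Waiting sample vial, the third behind the stop fence: glass with screw cap, 21 mm in diameter, 50 mm long, about 20 g, lying across the feed ramp, cap towards the robot. Origin: centre of its flat bottom, on its axis; z points to the cap. Once released it rolls down by itself; all three are at rest within about 3 s.
- full_a: One of three like vials that already lie in the left collecting bay and fill it. Origin: centre of its flat bottom, on its axis.
- full_b: One of three like vials that already lie in the left collecting bay and fill it. Origin: centre of its flat bottom, on its axis.
- full_c: One of three like vials that already lie in the left collecting bay and fill it. Origin: centre of its flat bottom, on its axis.
- weight: Bystander: brass calibration weight with a knob, 23 mm in diameter, 39 mm high, standing on the bench in front of the sorter. Origin: centre of its underside.
- dropper: Bystander: brown dropper bottle, 33 mm in diameter, 94 mm high, standing in front of the sorter's left part. Origin: centre of its underside.
- pen: Bystander: marker pen, 131 x 14 x 15 mm, lying near the front edge of the bench. Origin: centre of its underside.
- clock: Bystander: small white bench timer, 62 x 62 x 18 mm, lying left of the sorter. Origin: centre of its underside.
- dish: Bystander: white weighing dish, 70 x 70 x 15 mm, right of the sorter. Origin: centre of its underside.
- bottle: Bystander: white square bottle with a blue cap, 69 x 90 x 168 mm, standing right of the sorter. Origin: centre of its underside.

How it is judged:
By the outcome, as a careful person would: the job done as asked, in the order asked, and still so for the second after the job is handed in, with the robot touching nothing.
It also fails if it takes over 32 s, if anything falls off the work surface, if the arm or the gripper's body presses on something with over 40 N, if the wrist force passes 120 N, or if a joint passes its speed limit or range.

## Working session

There is one attempt and no reset: what is moved stays moved. The work goes in short steps, Python scripts to look and compute and a tool call to move; the robot and the scene stay as the last step left them, time stands still between calls to the robot, and variables do not carry over. Pictures are saved under pics/ and viewed, about 8 in all and at most 12, crops included, and the job is handed in when it is done.

Besides the shell and the picture viewer there is one more tool, called after "Emit:" as name(argument=value, ...) on one line, values as JSON. arm_command: Moves the arm, as the interface text tells. Its arguments: {"type":"object","properties":{"moves":{"type":"array"},"grip_force":{"type":"number"}},"required":["moves"]}

```bash
mkdir -p pics
cat > h.py <<'E'
import numpy as np, cv2
from bench import bot
from scipy.spatial.transform import Rotation as R
def cam(n):
    c=bot.read_camera(n); return c
def Rm(c):
    r=np.array(c["rotation"],float)
    return r if r.shape==(3,3) else R.from_rotvec(r).as_matrix() if r.size==3 else R.from_quat(r).as_matrix()
def ray(c,u,v):
    K=np.array(c["K"]); d=np.array([c["k1"],0,0,0,0],float)
    p=cv2.undistortPoints(np.array([[[u,v]]],float),K,d)[0,0]
    w=Rm(c)@np.array([p[0],-p[1],-1.]); return np.array(c["xyz"]),w
def plane(c,u,v,z):
    o,w=ray(c,u,v); return o+w*(z-o[2])/w[2]
def proj(c,P):
    q=Rm(c).T@(np.array(P)-c["xyz"]); x,y=q[0]/-q[2],-q[1]/-q[2]
    f=1+c["k1"]*(x*x+y*y); K=np.array(c["K"]); return K[0,0]*x*f+K[0,2],K[1,1]*y*f+K[1,2]
def save(c,f): cv2.imwrite(f,cv2.resize(c["img"][:,:,::-1],(800,600),interpolation=cv2.INTER_CUBIC))
E
python3 - <<'E'
from h import *
for n in("top","side"):
    c=cam(n); save(c,f"pics/{n}0.png"); print(n,c["xyz"],c["rotation"],c["K"],c["k1"])
o=bot.get_obs(); print(o)
E
```

```text
top [ 0.24518503 -0.00602104  1.47383258] [ 0.14211575 -0.12428284 -1.58929473] [[419.72357876   0.         277.80457544]
 [  0.         419.72357876 208.61134481]
 [  0.           0.           1.        ]] -0.09688063086830516
side [ 0.86227523 -1.32227145  1.02732603] [0.9938832  0.14787758 0.24696609] [[521.97522985   0.         281.12188036]
 [  0.         521.97522985 210.00669387]
 [  0.           0.           1.        ]] -0.10208940978855514
{'time': 0.1, 'qpos': array([-1.40981529e+00,  2.59245764e-01,  1.53592077e+00,  5.89951386e-06,
        1.34797718e+00, -2.02817994e-01]), 'dq': array([ 0.00174586, -0.00209237, -0.0024266 , -0.00094093, -0.00149727,
        0.00079467]), 'joint_torque': array([ 2.48581688e-03, -4.38211763e+01, -2.84640223e+01,  7.21784960e-02,
        3.61273088e-02, -5.79917742e-05]), 'tool_pos': array([ 0.19564471, -0.51353633,  0.21793515]), 'tcp_rot': array([-3.08823753e+00, -5.68025540e-01, -5.99669266e-05]), 'ft_force': array([-0.01926926, -0.28248155,  0.61007671]), 'wrist_torque': array([ 0.02152279, -0.02875115, -0.01012545]), 'finger_gap': 0.996820622768294}
```

View pics/top0.png

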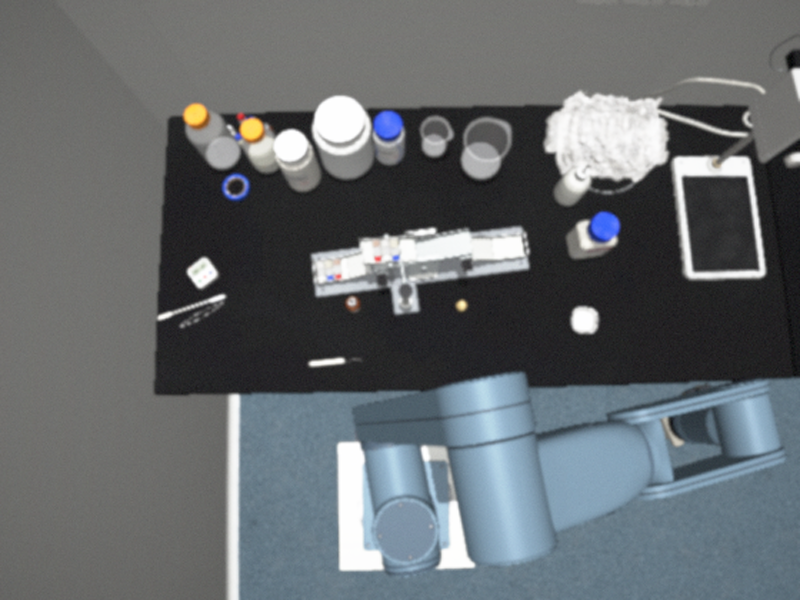

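View pics/side0.png

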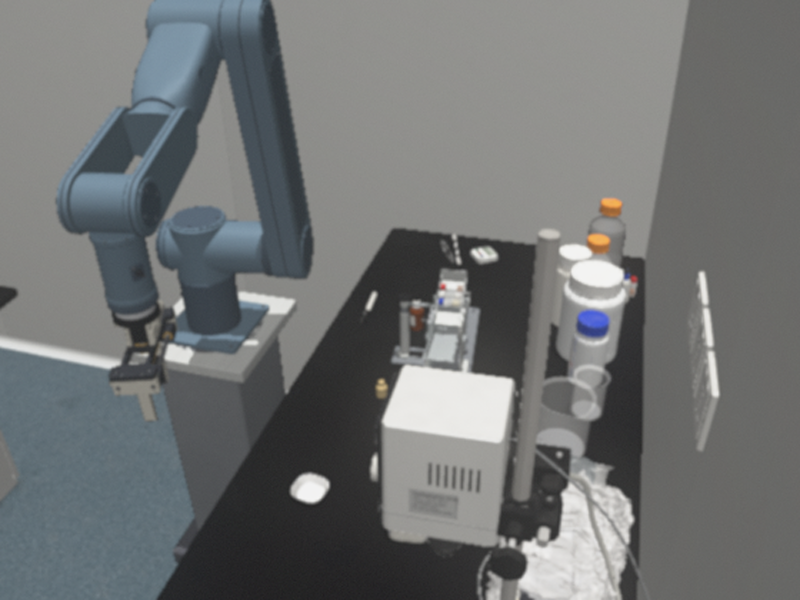

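The top view shows the sorter spanning about (312–528, 228–295), with the plunger pad near (405, 290), the brass weight at (461, 305) and the dropper at (353, 304). In the side view the sorter is at (395–480, 270–370). I'll enlarge both.

Run:
```python
from h import *
t=cam("top")["img"]; s=cam("side")["img"]
a=cv2.resize(t[150:225,210:375],None,fx=4.8,fy=4.8,interpolation=cv2.INTER_CUBIC)
cv2.imwrite("pics/topcrop.png",a[:,:,::-1])
b=cv2.resize(s[180:270,260:360],None,fx=6.5,fy=6.5,interpolation=cv2.INTER_CUBIC)
cv2.imwrite("pics/sidecrop.png",b[:,:,::-1])
```

```text
(no output)
```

View pics/topcrop.png

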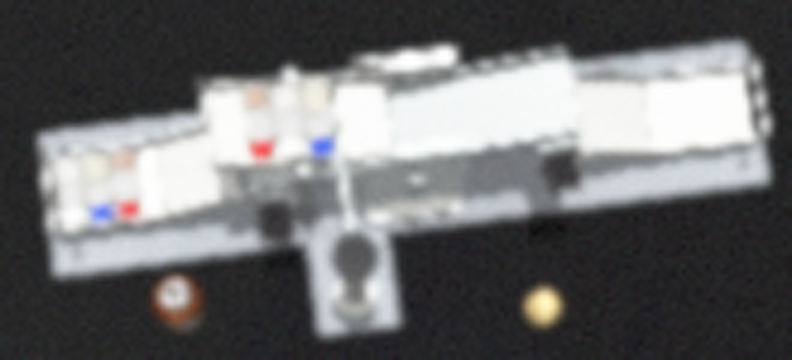

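View pics/sidecrop.png

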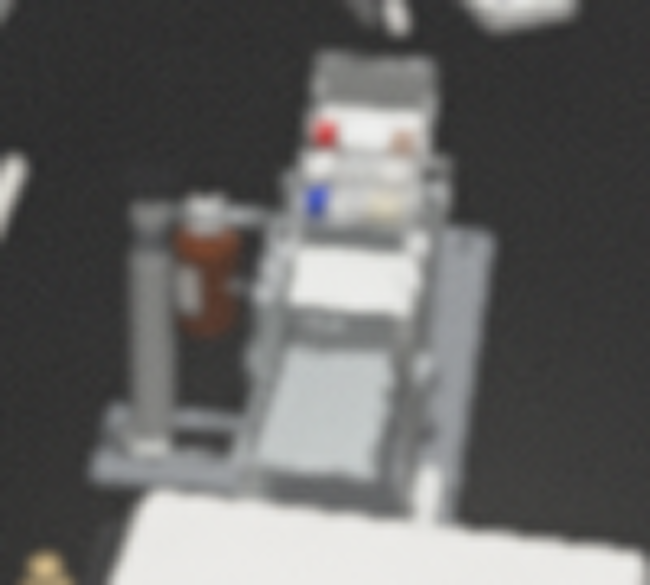

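```bash
cat > fit.py <<'E'
from h import *
from scipy.optimize import least_squares
c=cam("top")
px=lambda u,v:(210+(u+.5)/4.8-.5,150+(v+.5)/4.8-.5)
obs=[((354,256),(-.098,.050,.168)),((561,170),(-.050,-.099,.130)),((275,222),(-.050,.099,.083))]
def W(p,s): 
    q=R.from_euler('z',p[2]).apply(s); return q+[p[0],p[1],0]
f=lambda p:np.ravel([np.array(proj(c,W(p,s)))-px(*u) for u,s in obs])
r=least_squares(f,[.5,0,0]); p=r.x; np.save("pose.npy",p)
print("pose",p,"resid px",r.fun.round(2))
for n,s in(("rel",(-.098,.05,.168)),("rpad",(-.05,-.099,.13)),("rpad dn",(-.05,-.099,.083))):print(n,W(p,s).round(4))
for u in((38,132),(750,42),(770,183),(53,278)):
    w=plane(c,*px(*u),.012); print("corner",(R.from_euler('z',-p[2]).apply(w-[p[0],p[1],0])).round(3))
for n,u,z in(("weight",(543,307),.035),("dropper",(176,295),.09)):print(n,plane(c,*px(*u),z).round(3))
s=cam("side")
for n,P in(("rel",(-.098,.05,.168)),("rampL",(.036,-.037,.162))):
    a=np.array(proj(s,W(p,P)));print(n,((a-[260,180])*6.5).round(0))
E
python3 fit.py
```

```text
pose [ 0.58845052 -0.0503439   0.10998781] resid px [-0.05  0.17 -0.1  -0.04  0.16 -0.13]
rel [ 0.4856 -0.0114  0.168 ]
rpad [ 0.5496 -0.1542  0.13  ]
rpad dn [ 0.5496 -0.1542  0.083 ]
corner [0.056 0.268 0.012]
corner [ 0.054 -0.272  0.012]
corner [-0.055 -0.268  0.012]
corner [-0.056  0.269  0.012]
weight [ 0.47  -0.148  0.035]
dropper [0.476 0.113 0.09 ]
rel [145. 173.]
rampL [408. 310.]
```

The pose fit is good: pad residuals are at most 0.2 px, and the base corners match 110 x 536 mm. Next I'll compute the approach in tool axes, with the jaw axis along the sorter's x so the gripper body clears the cheeks.

```bash
cat > go.py <<'E'
from h import *
import sys
def go(P,yaw=True):
    o=bot.get_obs(); p=np.load("pose.npy"); T=R.from_rotvec(o["tcp_rot"])
    y=np.array([np.cos(p[2]),np.sin(p[2]),0]); z=np.array([0,0,-1.])
    best=min((R.from_matrix(np.c_[np.cross(s*y,z),s*y,z]) for s in(1,-1)),key=lambda G:(T.inv()*G).magnitude())
    print("t",o["time"],"tcp",o["tool_pos"].round(4),"F",o["ft_force"].round(2),"gap",round(o["finger_gap"],3),"q",o["qpos"].round(2))
    print("shift mm",(T.inv().apply(np.array(P)-o["tool_pos"])*1e3).round(1),"turn deg",np.degrees((T.inv()*best).as_rotvec()).round(1))
def S(x,y,z):
    p=np.load("pose.npy"); return R.from_euler('z',p[2]).apply([x,y,z])+[p[0],p[1],0]
if __name__=="__main__": go(S(*map(float,sys.argv[1:])))
E
python3 go.py -.054 -.100 .160; python3 go.py -.054 -.100 .22
```

```text
t 0.3 tcp [ 0.1957 -0.5138  0.2184] F [-0.33 -0.02 -0.16] gap 1.002 q [-1.41  0.26  1.54 -0.    1.35 -0.2 ]
shift mm [ 454.6 -210.1   58.5] turn deg [ -0.   -0.  -75.5]
t 0.3 tcp [ 0.1957 -0.5138  0.2184] F [-0.33 -0.02 -0.16] gap 1.002 q [-1.41  0.26  1.54 -0.    1.35 -0.2 ]
shift mm [ 454.6 -210.1   -1.5] turn deg [ -0.   -0.  -75.5]
```

Emit:
arm_command(moves=[{"x": 0.04,"y": -0.02,"z": -0.02,"az": -7,"gripper": 0},{"x": 0.08,"y": -0.037,"z": -0.02,"az": -14,"gripper": 0},{"x": 0.12,"y": -0.055,"z": -0.02,"az": -21,"gripper": 0},{"x": 0.16,"y": -0.074,"z": -0.02,"az": -28,"gripper": 0},{"x": 0.2,"y": -0.092,"z": -0.02,"az": -35,"gripper": 0},{"x": 0.24,"y": -0.111,"z": -0.02,"az": -42,"gripper": 0},{"x": 0.28,"y": -0.13,"z": -0.02,"az": -49,"gripper": 0},{"x": 0.32,"y": -0.148,"z": -0.02,"az": -56,"gripper": 0},{"x": 0.36,"y": -0.166,"z": -0.02,"az": -63,"gripper": 0},{"x": 0.4,"y": -0.185,"z": -0.02,"az": -70,"gripper": 0},{"x": 0.44,"y": -0.203,"z": -0.015,"az": -75.5,"gripper": 0},{"x": 0.4546,"y": -0.21,"z": -0.005,"az": -75.5,"gripper": 0},{"x": 0.4546,"y": -0.21,"z": 0.0,"az": -75.5,"gripper": 0},{"x": 0.4546,"y": -0.21,"z": 0.03,"az": -75.5,"gripper": 0},{"x": 0.4546,"y": -0.21,"z": 0.05,"az": -75.5,"gripper": 0},{"x": 0.4546,"y": -0.21,"z": 0.05,"az": -75.5,"gripper": 0}])

```text
invalid input at $.moves[0]: expected keys x, y, z, ax, ay, az, gripper
```

```bash
python3 go.py -.054 -.100 .135
python3 - <<'E'
from h import *
t=cam("top")["img"]; s=cam("side")["img"]
a=cv2.resize(t[140:235,200:385],None,fx=4.2,fy=4.2,interpolation=cv2.INTER_CUBIC)
cv2.imwrite("pics/t1.png",a[:,:,::-1])
b=cv2.resize(s[160:290,230:390],None,fx=4.5,fy=4.5,interpolation=cv2.INTER_CUBIC)
cv2.imwrite("pics/s1.png",b[:,:,::-1])
E
```

```text
t 0.3 tcp [ 0.1957 -0.5138  0.2184] F [-0.33 -0.02 -0.16] gap 1.002 q [-1.41  0.26  1.54 -0.    1.35 -0.2 ]
shift mm [ 454.6 -210.1   83.5] turn deg [ -0.   -0.  -75.5]
```

View pics/s1.png

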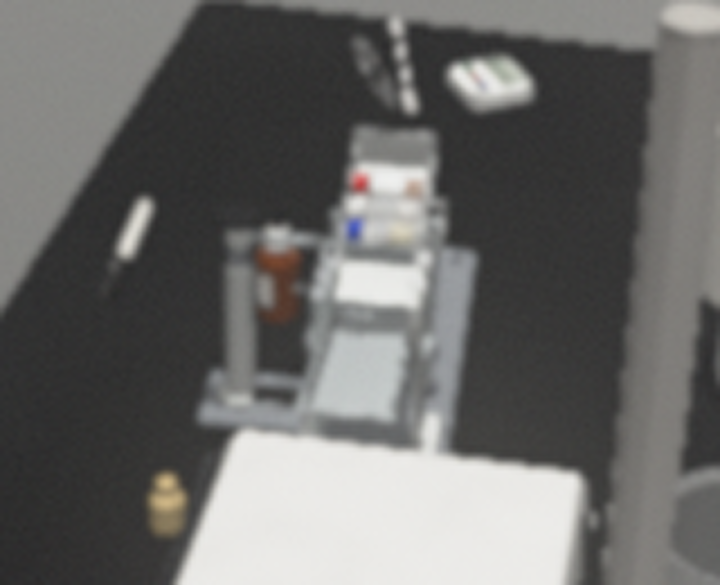

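The call was refused because all keys are required, so nothing moved. This picture is unchanged from before: the plunger post is at (238, 310), and a white box in front hides the right end of the gate. Before moving I'll check where that box is.

Run:
```python
from h import *
t=cam("top"); s=cam("side")
for u,v,z in((603,226,.168),(585,320,.01),(755,75,.3),(800,100,.5),(720,215,.0)):
    P=plane(t,u*.7,v*.7,z); print((u,v),P.round(3),"side view px",(np.array(proj(s,P))/.7).round(0))
for u,v in((450,410),(450,530),(545,240)):
    for z in(0,.15,.3,.5,.7): P=plane(s,u*.7,v*.7,z); print((u,v),P.round(3),"top",(np.array(proj(t,P))/.7).round(0))
```

```text
(603, 226) [ 0.623 -0.466  0.168] side view px [409. 450.]
(585, 320) [ 0.429 -0.457  0.01 ] side view px [308. 490.]
(755, 75) [ 0.931 -0.804  0.3  ] side view px [598. 621.]
(800, 100) [ 0.765 -0.75   0.5  ] side view px [467. 428.]
(720, 215) [ 0.697 -0.843  0.   ] side view px [389. 735.]
(450, 410) [ 0.627 -0.162  0.   ] top [463. 246.]
(450, 410) [ 0.661 -0.331  0.15 ] top [542. 213.]
(450, 410) [ 0.696 -0.501  0.3  ] top [636. 175.]
(450, 410) [ 0.742 -0.727  0.5  ] top [791. 111.]
(450, 410) [ 0.787 -0.953  0.7  ] top [969.  40.]
(450, 530) [ 0.697 -0.471  0.   ] top [581. 217.]
(450, 530) [ 0.721 -0.595  0.15 ] top [650. 187.]
(450, 530) [ 0.745 -0.719  0.3  ] top [732. 152.]
(450, 530) [ 0.778 -0.885  0.5  ] top [862.  96.]
(450, 530) [ 0.81  -1.051  0.7  ] top [1006.   35.]
(545, 240) [0.731 0.642 0.   ] top [153. 216.]
(545, 240) [0.75  0.356 0.15 ] top [246. 184.]
(545, 240) [0.769 0.069 0.3  ] top [363. 146.]
(545, 240) [ 0.795 -0.314  0.5  ] top [569.  83.]
(545, 240) [ 0.82  -0.696  0.7  ] top [837.   8.]
```

The box hangs on a stand at about x 0.75, y -0.73, well away from my path.

Emit:
arm_command(moves=[{"x": 0.04,"y": -0.02,"z": -0.02,"ax": 0,"ay": 0,"az": -7,"gripper": 0},{"x": 0.08,"y": -0.037,"z": -0.02,"ax": 0,"ay": 0,"az": -14,"gripper": 0},{"x": 0.12,"y": -0.055,"z": -0.02,"ax": 0,"ay": 0,"az": -21,"gripper": 0},{"x": 0.16,"y": -0.074,"z": -0.02,"ax": 0,"ay": 0,"az": -28,"gripper": 0},{"x": 0.2,"y": -0.092,"z": -0.02,"ax": 0,"ay": 0,"az": -35,"gripper": 0},{"x": 0.24,"y": -0.111,"z": -0.02,"ax": 0,"ay": 0,"az": -42,"gripper": 0},{"x": 0.28,"y": -0.13,"z": -0.02,"ax": 0,"ay": 0,"az": -49,"gripper": 0},{"x": 0.32,"y": -0.148,"z": -0.02,"ax": 0,"ay": 0,"az": -56,"gripper": 0},{"x": 0.36,"y": -0.166,"z": -0.02,"ax": 0,"ay": 0,"az": -63,"gripper": 0},{"x": 0.4,"y": -0.185,"z": -0.02,"ax": 0,"ay": 0,"az": -70,"gripper": 0},{"x": 0.44,"y": -0.203,"z": -0.015,"ax": 0,"ay": 0,"az": -75.5,"gripper": 0},{"x": 0.4546,"y": -0.21,"z": -0.01,"ax": 0,"ay": 0,"az": -75.5,"gripper": 0},{"x": 0.4546,"y": -0.21,"z": 0,"ax": 0,"ay": 0,"az": -75.5,"gripper": 0},{"x": 0.4546,"y": -0.21,"z": 0.02,"ax": 0,"ay": 0,"az": -75.5,"gripper": 0},{"x": 0.4546,"y": -0.21,"z": 0.04,"ax": 0,"ay": 0,"az": -75.5,"gripper": 0},{"x": 0.4546,"y": -0.21,"z": 0.05,"ax": 0,"ay": 0,"az": -75.5,"gripper": 0},{"x": 0.4546,"y": -0.21,"z": 0.05,"ax": 0,"ay": 0,"az": -75.5,"gripper": 0}])

```text
time: 2.2
tool_pos: [0.544, -0.1566, 0.1668]
tcp_rot: [-2.095, -2.336, 0.002]
ft_force: [0.1, 0.1, 0.1]
finger_gap: 0.005
```

```bash
python3 go.py -.054 -.100 .135
python3 - <<'E'
from h import *
t=cam("top")["img"]; s=cam("side")["img"]
a=cv2.resize(t[140:235,200:385],None,fx=3.2,fy=3.2,interpolation=cv2.INTER_CUBIC)
b=cv2.resize(s[160:290,220:390],None,fx=2.2,fy=2.2,interpolation=cv2.INTER_CUBIC)
o=np.zeros((600,600,3),np.uint8); o[:304,:592]=a; o[310:310+b.shape[0],:b.shape[1]]=b
cv2.imwrite("pics/ts2.png",o[:,:,::-1])
E
```

```text
t 2.2 tcp [ 0.544  -0.1566  0.1668] F [0.07 0.14 0.1 ] gap 0.005 q [-0.48  0.33  1.57 -0.    1.25 -0.59]
shift mm [ 0.7  2.  31.8] turn deg [-0.2 -0.1 -0.1]
```

View pics/ts2.png

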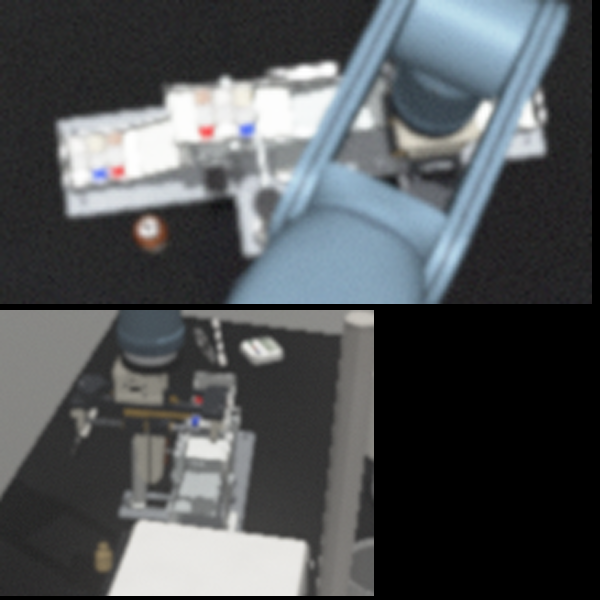

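The top view has the arm over the right pad. The side view shows closed fingers at about (148, 460) above the gate's front. The tool is within 2 mm of target, so I'll press down slowly.

Emit:
arm_command(moves=[{"x": 0.0007,"y": 0.002,"z": 0.015,"ax": 0,"ay": 0,"az": 0,"gripper": 0},{"x": 0.0007,"y": 0.002,"z": 0.03,"ax": 0,"ay": 0,"az": 0,"gripper": 0},{"x": 0.0007,"y": 0.002,"z": 0.038,"ax": 0,"ay": 0,"az": 0,"gripper": 0},{"x": 0.0007,"y": 0.002,"z": 0.044,"ax": 0,"ay": 0,"az": 0,"gripper": 0},{"x": 0.0007,"y": 0.002,"z": 0.05,"ax": 0,"ay": 0,"az": 0,"gripper": 0},{"x": 0.0007,"y": 0.002,"z": 0.056,"ax": 0,"ay": 0,"az": 0,"gripper": 0},{"x": 0.0007,"y": 0.002,"z": 0.062,"ax": 0,"ay": 0,"az": 0,"gripper": 0},{"x": 0.0007,"y": 0.002,"z": 0.068,"ax": 0,"ay": 0,"az": 0,"gripper": 0},{"x": 0.0007,"y": 0.002,"z": 0.073,"ax": 0,"ay": 0,"az": 0,"gripper": 0},{"x": 0.0007,"y": 0.002,"z": 0.077,"ax": 0,"ay": 0,"az": 0,"gripper": 0},{"x": 0.0007,"y": 0.002,"z": 0.079,"ax": 0,"ay": 0,"az": 0,"gripper": 0},{"x": 0.0007,"y": 0.002,"z": 0.079,"ax": 0,"ay": 0,"az": 0,"gripper": 0}])

```text
time: 3.5
tool_pos: [0.5472, -0.1558, 0.0896]
tcp_rot: [-2.096, -2.339, 0.001]
ft_force: [-0.4, -0.5, 0.1]
finger_gap: 0.005
```

Emit:
arm_command(moves=[{"x": 0,"y": 0,"z": 0.002,"ax": 0,"ay": 0,"az": 0,"gripper": 0},{"x": 0,"y": 0,"z": 0.004,"ax": 0,"ay": 0,"az": 0,"gripper": 0},{"x": 0,"y": 0,"z": 0.005,"ax": 0,"ay": 0,"az": 0,"gripper": 0},{"x": 0,"y": 0,"z": 0.005,"ax": 0,"ay": 0,"az": 0,"gripper": 0}])

```text
time: 3.9
tool_pos: [0.5474, -0.1558, 0.0854]
tcp_rot: [2.097, 2.34, -0.0]
ft_force: [-1.8, 0.1, 6.0]
finger_gap: 0.005
```

At TCP z 85.4 mm, where the stop is expected, the force has risen to 6 N. I'll press 1 mm more to confirm.

Emit:
arm_command(moves=[{"x": 0,"y": 0,"z": 0.0015,"ax": 0,"ay": 0,"az": 0,"gripper": 0},{"x": 0,"y": 0,"z": 0.0015,"ax": 0,"ay": 0,"az": 0,"gripper": 0}])

```text
time: 4.1
tool_pos: [0.5475, -0.1558, 0.0851]
tcp_rot: [2.096, 2.339, -0.0]
ft_force: [-2.8, 1.8, 9.8]
finger_gap: 0.006
```

The force rose to 9.8 N with almost no travel, so the gate is on its stop. Now I'll retract straight up.

Emit:
arm_command(moves=[{"x": 0,"y": 0,"z": -0.01,"ax": 0,"ay": 0,"az": 0,"gripper": 0},{"x": 0,"y": 0,"z": -0.035,"ax": 0,"ay": 0,"az": 0,"gripper": 0},{"x": 0,"y": 0,"z": -0.07,"ax": 0,"ay": 0,"az": 0,"gripper": 0},{"x": 0,"y": 0,"z": -0.105,"ax": 0,"ay": 0,"az": 0,"gripper": 0},{"x": 0,"y": 0,"z": -0.12,"ax": 0,"ay": 0,"az": 0,"gripper": 0},{"x": 0,"y": 0,"z": -0.12,"ax": 0,"ay": 0,"az": 0,"gripper": 0}])

```text
time: 4.7
tool_pos: [0.5489, -0.1565, 0.2084]
tcp_rot: [2.092, 2.335, 0.002]
ft_force: [1.2, 0.1, -0.2]
finger_gap: 0.004
```

```bash
python3 go.py -.1 .05 .19
```

```text
t 4.7 tcp [ 0.5489 -0.1565  0.2084] F [ 1.19  0.11 -0.15] gap 0.004 q [-0.47  0.3   1.51 -0.    1.33 -0.58]
shift mm [151.3 -49.2  17.6] turn deg [ 0.3  0.2 -0. ]
```

Emit:
arm_command(moves=[{"x": 0.03,"y": -0.015,"z": 0,"ax": 0,"ay": 0,"az": 0,"gripper": 0},{"x": 0.07,"y": -0.03,"z": 0,"ax": 0,"ay": 0,"az": 0,"gripper": 0},{"x": 0.11,"y": -0.045,"z": 0,"ax": 0,"ay": 0,"az": 0,"gripper": 0},{"x": 0.14,"y": -0.049,"z": 0,"ax": 0.3,"ay": 0.2,"az": 0,"gripper": 0},{"x": 0.151,"y": -0.049,"z": 0.005,"ax": 0.3,"ay": 0.2,"az": 0,"gripper": 0},{"x": 0.151,"y": -0.049,"z": 0.015,"ax": 0.3,"ay": 0.2,"az": 0,"gripper": 0},{"x": 0.151,"y": -0.049,"z": 0.015,"ax": 0.3,"ay": 0.2,"az": 0,"gripper": 0}])

```text
time: 5.4
tool_pos: [0.4831, -0.0123, 0.1904]
tcp_rot: [-2.095, -2.339, 0.003]
ft_force: [0.1, -0.5, -0.3]
finger_gap: 0.009
```

```bash
python3 go.py -.1 .05 .152
python3 - <<'E'
from h import *
t=cam("top")["img"]; s=cam("side")["img"]
a=cv2.resize(t[140:235,200:385],None,fx=3.2,fy=3.2,interpolation=cv2.INTER_CUBIC)
b=cv2.resize(s[170:270,250:360],None,fx=2.9,fy=2.9,interpolation=cv2.INTER_CUBIC)
o=np.zeros((600,600,3),np.uint8); o[:304,:592]=a; o[310:310+b.shape[0],:b.shape[1]]=b
cv2.imwrite("pics/ts3.png",o[:,:,::-1])
E
```

```text
t 5.4 tcp [ 0.4831 -0.0123  0.1904] F [ 0.1  -0.54 -0.31] gap 0.009 q [-0.26  0.16  1.73 -0.    1.25 -0.37]
shift mm [ 0.6  0.7 38.4] turn deg [-0.2 -0.  -0. ]
```

View pics/ts3.png

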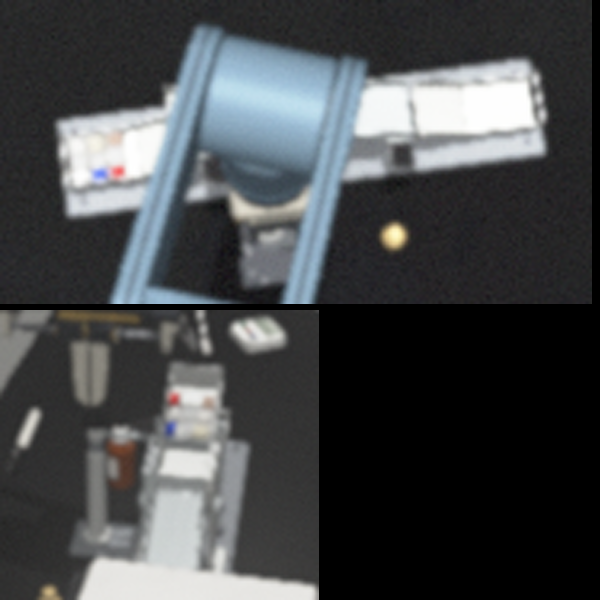

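The right pad is now at (402, 153) in the top crop and the fingers hang over the plunger. The third ramp vial isn't clearly visible. I'll check the gate tilt from the pad's pixel position.

Run:
```python
from h import *
from go import S
c=cam("top")
k=lambda P:((np.array(proj(c,P))-[200,140]+.5)*3.2).round(1)
print("seen 402,153; down",k(S(-.05,-.099,.083)),"up",k(S(-.05,-.099,.13)))
im=c["img"].astype(int).sum(2); u,v=np.array(proj(c,S(-.05,-.099,.083)))
w=im[int(v)-7:int(v)+8,int(u)-7:int(u)+8]; m=np.argwhere(w<200); print(((m.mean(0)[::-1]+[int(u)-7-200,int(v)-7-140]+.5)*3.2).round(1),len(m))
```

```text
seen 402,153; down [401.5 155.4] up [406.  145.5]
[404.6 165.3] 33
```

The seen position (402, 153) matches the predicted down position (401.5, 155.4), not up (406, 145.5). The mask blob picked up the dark bench and doesn't count. Now I'll press the plunger and hold it.

Emit:
arm_command(moves=[{"x": 0.0005,"y": 0.0005,"z": 0.012,"ax": 0,"ay": 0,"az": 0,"gripper": 0},{"x": 0.0005,"y": 0.0005,"z": 0.02,"ax": 0,"ay": 0,"az": 0,"gripper": 0},{"x": 0.0005,"y": 0.0005,"z": 0.027,"ax": 0,"ay": 0,"az": 0,"gripper": 0},{"x": 0.0005,"y": 0.0005,"z": 0.034,"ax": 0,"ay": 0,"az": 0,"gripper": 0},{"x": 0.0005,"y": 0.0005,"z": 0.039,"ax": 0,"ay": 0,"az": 0,"gripper": 0},{"x": 0.0005,"y": 0.0005,"z": 0.041,"ax": 0,"ay": 0,"az": 0,"gripper": 0},{"x": 0.0005,"y": 0.0005,"z": 0.041,"ax": 0,"ay": 0,"az": 0,"gripper": 0}])

```text
time: 6.25
tool_pos: [0.4845, -0.0129, 0.1522]
tcp_rot: [2.097, 2.338, -0.002]
ft_force: [-4.8, -2.2, 11.7]
finger_gap: 0.006
```

The force is 11.7 N at z 152 mm, so the plunger is fully down. Holding.

Emit:
arm_command(moves=[{"x": 0,"y": 0,"z": 0.0015,"ax": 0,"ay": 0,"az": 0,"gripper": 0},{"x": 0,"y": 0,"z": 0.0015,"ax": 0,"ay": 0,"az": 0,"gripper": 0},{"x": 0,"y": 0,"z": 0.0015,"ax": 0,"ay": 0,"az": 0,"gripper": 0},{"x": 0,"y": 0,"z": 0.0015,"ax": 0,"ay": 0,"az": 0,"gripper": 0},{"x": 0,"y": 0,"z": 0.0015,"ax": 0,"ay": 0,"az": 0,"gripper": 0},{"x": 0,"y": 0,"z": 0.0015,"ax": 0,"ay": 0,"az": 0,"gripper": 0},{"x": 0,"y": 0,"z": 0.0015,"ax": 0,"ay": 0,"az": 0,"gripper": 0},{"x": 0,"y": 0,"z": 0.0015,"ax": 0,"ay": 0,"az": 0,"gripper": 0},{"x": 0,"y": 0,"z": 0.0015,"ax": 0,"ay": 0,"az": 0,"gripper": 0},{"x": 0,"y": 0,"z": 0.0015,"ax": 0,"ay": 0,"az": 0,"gripper": 0},{"x": 0,"y": 0,"z": 0.0015,"ax": 0,"ay": 0,"az": 0,"gripper": 0},{"x": 0,"y": 0,"z": 0.0015,"ax": 0,"ay": 0,"az": 0,"gripper": 0},{"x": 0,"y": 0,"z": 0.0015,"ax": 0,"ay": 0,"az": 0,"gripper": 0},{"x": 0,"y": 0,"z": 0.0015,"ax": 0,"ay": 0,"az": 0,"gripper": 0},{"x": 0,"y": 0,"z": 0.0015,"ax": 0,"ay": 0,"az": 0,"gripper": 0},{"x": 0,"y": 0,"z": 0.0015,"ax": 0,"ay": 0,"az": 0,"gripper": 0},{"x": 0,"y": 0,"z": 0.0015,"ax": 0,"ay": 0,"az": 0,"gripper": 0},{"x": 0,"y": 0,"z": 0.0015,"ax": 0,"ay": 0,"az": 0,"gripper": 0},{"x": 0,"y": 0,"z": 0.0015,"ax": 0,"ay": 0,"az": 0,"gripper": 0},{"x": 0,"y": 0,"z": 0.0015,"ax": 0,"ay": 0,"az": 0,"gripper": 0}])

```text
time: 8.25
tool_pos: [0.4845, -0.013, 0.1521]
tcp_rot: [2.096, 2.337, -0.002]
ft_force: [-4.5, -0.9, 13.7]
finger_gap: 0.009
```

Emit:
arm_command(moves=[{"x": 0,"y": 0,"z": 0.0005,"ax": 0,"ay": 0,"az": 0,"gripper": 0},{"x": 0,"y": 0,"z": 0.0005,"ax": 0,"ay": 0,"az": 0,"gripper": 0},{"x": 0,"y": 0,"z": 0.0005,"ax": 0,"ay": 0,"az": 0,"gripper": 0},{"x": 0,"y": 0,"z": 0.0005,"ax": 0,"ay": 0,"az": 0,"gripper": 0},{"x": 0,"y": 0,"z": 0.0005,"ax": 0,"ay": 0,"az": 0,"gripper": 0},{"x": 0,"y": 0,"z": 0.0005,"ax": 0,"ay": 0,"az": 0,"gripper": 0},{"x": 0,"y": 0,"z": 0.0005,"ax": 0,"ay": 0,"az": 0,"gripper": 0},{"x": 0,"y": 0,"z": 0.0005,"ax": 0,"ay": 0,"az": 0,"gripper": 0},{"x": 0,"y": 0,"z": 0.0005,"ax": 0,"ay": 0,"az": 0,"gripper": 0},{"x": 0,"y": 0,"z": 0.0005,"ax": 0,"ay": 0,"az": 0,"gripper": 0},{"x": 0,"y": 0,"z": 0.0005,"ax": 0,"ay": 0,"az": 0,"gripper": 0},{"x": 0,"y": 0,"z": 0.0005,"ax": 0,"ay": 0,"az": 0,"gripper": 0}])

```text
time: 9.45
tool_pos: [0.4845, -0.0129, 0.1522]
tcp_rot: [2.095, 2.337, -0.002]
ft_force: [-2.8, -0.4, 7.6]
finger_gap: 0.006
```

Run:
```python
from h import *
t=cam("top")["img"]; s=cam("side")["img"]
a=cv2.resize(t[140:235,200:385],None,fx=3.2,fy=3.2,interpolation=cv2.INTER_CUBIC)
b=cv2.resize(s[170:270,250:360],None,fx=2.9,fy=2.9,interpolation=cv2.INTER_CUBIC)
o=np.zeros((600,600,3),np.uint8); o[:304,:592]=a; o[310:310+b.shape[0],:b.shape[1]]=b
cv2.imwrite("pics/ts4.png",o[:,:,::-1])
```

```text
(no output)
```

View pics/ts4.png

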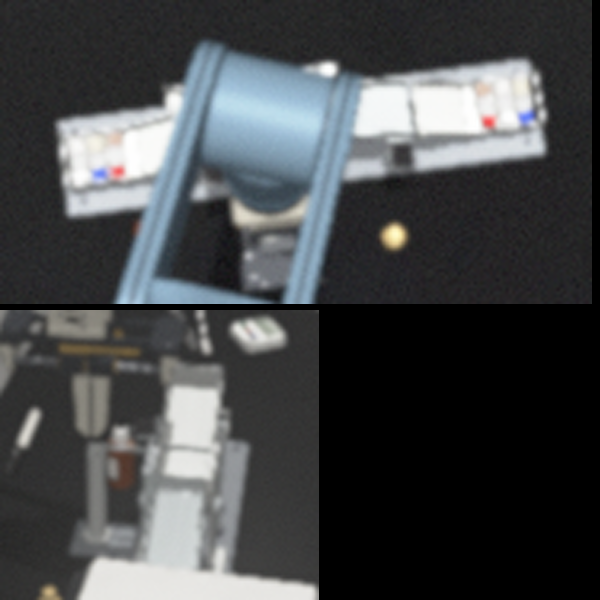

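The right bay now holds vials with a red cap at (489, 122), a blue cap at (527, 117) and a white-cap one apparently between them. The ramp is empty and the left bay is unchanged. I'll let the plunger up, retract and move aside for the final look.

Emit:
arm_command(moves=[{"x": 0,"y": 0,"z": -0.004,"ax": 0,"ay": 0,"az": 0,"gripper": 0},{"x": 0,"y": 0,"z": -0.01,"ax": 0,"ay": 0,"az": 0,"gripper": 0},{"x": 0,"y": 0,"z": -0.018,"ax": 0,"ay": 0,"az": 0,"gripper": 0},{"x": 0,"y": 0,"z": -0.035,"ax": 0,"ay": 0,"az": 0,"gripper": 0},{"x": 0,"y": 0,"z": -0.06,"ax": 0,"ay": 0,"az": 0,"gripper": 0},{"x": 0,"y": 0,"z": -0.09,"ax": 0,"ay": 0,"az": 0,"gripper": 0},{"x": 0,"y": -0.03,"z": -0.12,"ax": 0,"ay": 0,"az": 0,"gripper": 0},{"x": 0,"y": -0.06,"z": -0.14,"ax": 0,"ay": 0,"az": 0,"gripper": 0},{"x": 0,"y": -0.09,"z": -0.14,"ax": 0,"ay": 0,"az": 0,"gripper": 0},{"x": 0,"y": -0.11,"z": -0.14,"ax": 0,"ay": 0,"az": 0,"gripper": 0},{"x": 0,"y": -0.11,"z": -0.14,"ax": 0,"ay": 0,"az": 0,"gripper": 0}])

```text
time: 10.65
tool_pos: [0.3732, -0.0242, 0.2927]
tcp_rot: [2.096, 2.336, -0.001]
ft_force: [0.3, 0.0, 0.8]
finger_gap: 0.003
```

Run:
```python
from h import *
t=cam("top")["img"]; s=cam("side")["img"]; o=bot.get_obs(); print(o["time"],o["ft_force"])
a=cv2.resize(t[140:260,200:385],None,fx=4.2,fy=4.2,interpolation=cv2.INTER_CUBIC)
cv2.imwrite("pics/t5.png",a[:,:,::-1])
```

```text
10.75 [ 0.97795673 -0.21759521  0.4073053 ]
```

View pics/t5.png

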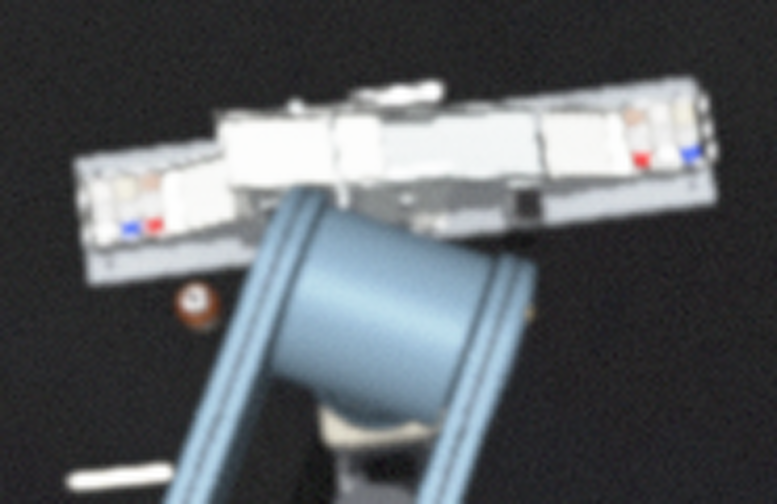

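The ramp and gate are empty. The right bay holds three vials at about (640–690, 155), with red, white and blue caps. The gate's right pad is down at (527, 205), and the dropper at (197, 303) and the pen at (120, 477) look unmoved. The robot is clear, so I'm handing in.

```bash
python3 -c "
from bench import bot
print(bot.close_job())"
```

```text
the job is handed in; nothing more can be done
None
```

The job is done and handed in, at about 10.8 s of the 32 s allowed. I pressed the gate's right end down first, then pressed the release plunger and held it for over 3 s. The three waiting vials rolled into the right bay, and I then let the plunger back up.

- **Gate:** it reached its stop at tip height 85 mm, where the force rose to 9.8 N with almost no further travel. The camera then showed the right pad within about 1 mm of its predicted down position. One colour-mask check of that pad picked up the dark bench instead, so I ignored it.
- **Plunger:** at full press the tip was at 152 mm with 8–14 N on it. I did not separately measure the plunger's return. The fingers rose well clear of it, and the force reading went back to about zero.
- **Vials:** the last picture shows an empty ramp and gate, the left bay unchanged, and red- and blue-capped vials in the right bay. The third vial's white cap is hard to make out against the white floor.
- **Surroundings:** the dropper and pen looked unmoved in the last picture. The arm mostly hid the brass weight there, but it was in place in the picture before. I did not check the clock, dish and bottle again at the end; the arm passed well above or away from them.

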